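# Fit the keyed brush disc back on its carousel

### The job

Put the white brush disc back on the carousel stand: lower it upright over the spindle, collar up, and turn it under light pressure until the tab in its bore drops into the spindle's keyway, so that the disc sits fully home and flat on the stand's shoulder. Never force it, for the tab is fragile (it breaks at a push of 60 N), and leave the jar, the little house and the small paint bottle where they stand.

Things in the scene. Friction and masses are not known exactly. Their poses are not given: they have to be found in the camera images.
- brush_disc: loose white plastic disc, about 0.14 kg, lying flat. Origin: centre of its underside, z up its axis. 108 mm across, 6 mm thick, eight rim notches; a round collar 54 mm across rises in the middle to 36 mm above the underside: grip it there from above, in any direction. A 39.5 mm bore runs right through. Tab in the bore and a small raised bar outside the collar mark its own -x side.
- disc_tab (a point): middle of the underside of the tab in the bore, 18 mm from the axis on the disc's -x side. The tab is 7 mm wide, reaches to 15 mm from the axis and fills only the heights 24 to 36 mm above the underside; below it the bore is plain. Once the tab has begun to sink into the keyway (2 mm or more), a disc let go lines itself up and falls home; held hard at a wrong angle it wedges.
- disc_collar_top (a point): centre of the top of the disc's collar, 36 mm above the disc's underside; axes as the disc's
- carousel_stand: fixed stand with a dark round foot 108 mm across. Origin: centre of its underside, z up. A flat shoulder 58 mm across lies 40 mm above it; the metal spindle rises from there. Riding with its tab on the spindle's end, the disc has its underside 50 mm above this origin; home on the shoulder, with the tab in the keyway, 40 mm. The tab enters when turned within about 0.06 rad of the keyway.
- spindle_top (a point): centre of the spindle's top end, 74 mm above the stand's origin; axes are the stand's, not the keyway's. The upright metal spindle is 38 mm across with a 2 mm bevel at the top and is too stiff to turn with the disc. A keyway 8.5 mm wide and 6 mm deep, open at the top, runs down its whole side; its direction is not reported: feel for it, or see it in the spindle's end.
- stand_lug (a point): small metal lug, 12 x 6 mm, on top of the foot, 46 mm from the axis on the stand's own -x side. Seen from above, the keyway points to within 0.85 rad (49 degrees) either side of the direction from the stand's axis to this lug.
- amber_jar: bystander: a round glass jar with a tan lid, 57 mm across and 65 mm high; origin at the centre of its underside
- house_low: bystander: a small red-brown model house, 44 x 36 mm and 92 mm high; origin at the centre of its underside
- gold_paint_bottle: bystander: an upright little gold paint bottle with a black cap, 33 mm across and 70 mm high; origin at the centre of its underside
There are look-alikes about, which are no part of the job. There is more than one size of the brush_disc; the job needs the largest. What is shaped like the carousel_stand but orange is not meant.

How it is judged:
At the end, for the whole second after the job is handed in: the brush disc is at rest, collar up and level within 0.05 rad, centred on the spindle within 3 mm, its underside 37 to 42.5 mm above the stand's origin (home on the shoulder, the tab in the keyway) (z of brush_disc in the frame of carousel_stand between 0.037 and 0.0425 m and horizontal distance between brush_disc and carousel_stand below 0.003 m and angle between brush_disc's own z axis and vertical below 0.05 rad and linear speed of brush_disc below 0.01 m/s); the robot touches nothing.
It fails at once if the disc is pushed against the stand or spindle with more than 60 N (contact force between brush_disc and carousel_stand above 60 N).
It fails at once if the amber jar is moved by more than 20 mm (distance of amber_jar from where it was at the start of the episode above 0.02 m).
It fails at once if the model house is moved by more than 20 mm (distance of house_low from where it was at the start of the episode above 0.02 m).
It fails at once if the small paint bottle is moved by more than 20 mm (distance of gold_paint_bottle from where it was at the start of the episode above 0.02 m).
It also fails if it takes over 69 s, if anything falls off the work surface, if the arm or the gripper's body presses on something with over 40 N, if the wrist force passes 120 N, or if a joint passes its speed limit or range.

### The arm

A 6-joint arm with a two-finger parallel gripper is mounted at the origin on a cart in front of the work surface, level with it; the furniture and walls round the work are solid. World frame = base frame: x ahead of the robot, y to its left, z up, the work surface at z = 0. Lengths are in m, angles in rad, forces in N, time in s.
With the tool pointing down it reaches from about 0.3 to 0.75 m from the base axis. Payload 8.5 kg.
Tool frame: the origin (TCP) lies midway between the tips of the shut fingers; the grasp point (between the pads) lies 19 mm behind it; z points along the fingers, y is the line along which they close (so a half turn about z gives the same grasp; the last joint's range is limited). The gripper opens to 88 mm and grips with 3 to 60 N. Pads are 18 mm wide; open, the fingers measure 123 mm over their backs; the gripper's body (75 mm by 187 mm) begins 45 mm behind the grasp point.
Start: joints at [-1.56, 0.381, 1.297, -0, 1.464, -0.215], TCP at [0.123, -0.536, 0.214] pointing down, gripper open.
Joint ranges: [-3.11, 3.11], [-0.89, 2.33], [0.22, 2.48], [-1.42, 4.56], [0.17, 2.85], [-2.88, 2.88]. Speed limits (rad/s): [2.39, 2.39, 3.14, 3.14, 3.14, 3.14].

### API

Orientations are given as a 3x3 rotation matrix whose columns are the frame's x, y, z axes.
In Python, from rig import robot, imaging gives the robot as it stands.
- The arm moves only by the shell command python3 -m pendant 'ROWS' [FORCE]. ROWS is text: rows parted by semicolons, each of 7 numbers parted by spaces: the turn, a rotation vector about the tool's x, y, z in rad, then the shift along the tool's x, y, z in cm, then the closure, from 0 (fully open) to 1 (shut). A call has 1 to 20 rows; each row shifts and turns the commanded pose from where the row before left it, along the tool's axes as they then stand; what a row does not reach is not made up. A row lasts 1/12 s, in which the tool goes at most 41.7 mm and 7.16 degrees, less where a joint would pass 70% of its speed; a pose out of reach is approached as far as the arm can. A call with a gripper value outside its range is refused whole. The fingers move at their own pace and stop on an object; FORCE is the grip in N (left out, the last holds). Time passes only in rows, so rows that do not move let the fingers close. It gives the time, the measured TCP pose, the force, the opening and the grip force at its end, in the units of the state.
- robot.get_obs(): the state, without advancing time (a new reading comes with each control period).
- imaging.camera(name): name is "scene" or "top"; returns the picture (384x512x3 uint8, blue, green, red); there is no depth.
- imaging.calibration(name): a dict with "camera_matrix" (3x3 intrinsics, pixels), "R" (3x3) and "t" (3): a world point X has camera coordinates R X + t. Camera axes: x right, y down, z forward; pixel columns grow to the right and rows downward; lengths in m; the calibration is good to about 2 mm. A picture is of the moment at which its call begins. calibration takes no time and is no camera call.
- robot.job_done(): hands the job in; it is judged then, once.
The state is a dict: "time": time; "joint_positions": joint angles; "joint_velocities": joint speeds; "tau": joint torques, N m; "eef_pos": TCP position; "eef_rot": TCP orientation; "wrist_force": force on the tool from outside, world axes, zero at the start; "moment": the same for the moment, N m; "width": finger opening in m; "grip_force": force on a finger pad.
Only numpy, scipy, OpenCV 4.12 (cv2) and the standard library are available. Lean on these libraries where they do the work, as an engineer would, in place of code of your own. Each camera call takes 0.05 s, during which the arm holds its last target. There are 200 camera calls.

## Working session

There is one attempt and no reset: what is moved stays moved. The work goes in short steps, Python scripts to look and compute and a shell command to move; the robot and the scene stay as the last step left them, time stands still between calls to the robot, and variables do not carry over. Pictures are saved under pics/ and viewed, at most 10 in all, crops included, and the job is handed in when it is done.

```bash
mkdir -p pics
python3 - <<'E'
from rig import robot, imaging
import cv2,numpy as np
for n in("scene","top"):
    im=imaging.camera(n); cv2.imwrite(f"pics/{n}0.png",im); c=imaging.calibration(n); print(n,c["camera_matrix"],c["R"],c["t"])
o=robot.get_obs(); print(o["time"],o["eef_pos"],o["eef_rot"])
E
```

```text
scene [[389.98300124   0.         251.56774791]
 [  0.         389.98300124 191.04278037]
 [  0.           0.           1.        ]] [[-0.7238708  -0.68963533  0.02035153]
 [-0.48130414  0.48362333 -0.73106416]
 [ 0.4943252  -0.53899127 -0.68200514]] [0.45710372 0.28220551 0.83743654]
top [[363.40342383   0.         247.30886048]
 [  0.         363.40342383 190.10804735]
 [  0.           0.           1.        ]] [[ 0.02456631 -0.99956724  0.01618127]
 [-0.98719568 -0.02680778 -0.15724512]
 [ 0.15761086 -0.01211115 -0.98742703]] [0.07739857 0.57207648 0.93965613]
0.1 [ 0.12311744 -0.53576848  0.21311894] [[ 9.74616147e-01  2.23882484e-01 -1.65468462e-05]
 [ 2.23882327e-01 -9.74615370e-01  1.25829598e-03]
 [ 2.65583619e-04 -1.23006013e-03 -9.99999208e-01]]
```

View pics/top0.png

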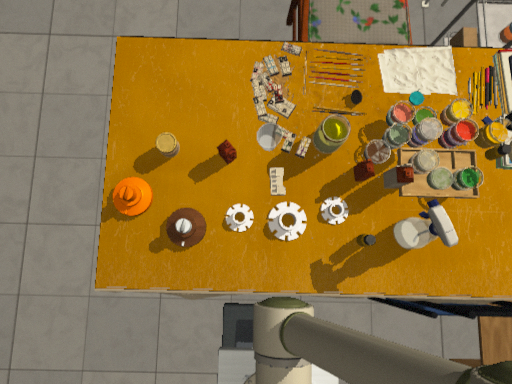

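View pics/scene0.png

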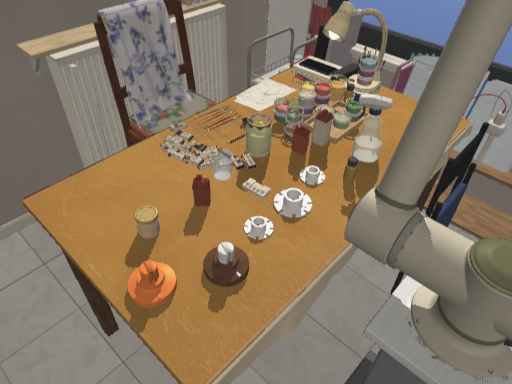

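Three white discs appear in the top view, at (239,217), (287,221) and (334,210). The one at (287,221) is clearly the largest. The stand is the dark one at (186,228); the orange look-alike is at (132,196). I'll confirm this in an enlarged crop.

Run:
```python
import cv2,numpy as np
t=cv2.imread("pics/top0.png");s=cv2.imread("pics/scene0.png")
r=lambda a,k:cv2.resize(a,None,fx=k,fy=k,interpolation=cv2.INTER_CUBIC)
a=r(t[200:250,160:210],8);b=r(t[196:246,262:312],8)
cv2.imwrite("pics/c1.png",np.hstack([a,b]))
a=r(s[235:290,198:253],7);b=r(s[180:235,265:320],7)
cv2.imwrite("pics/c2.png",np.hstack([a,b]))
```

```text
(no output)
```

View pics/c1.png

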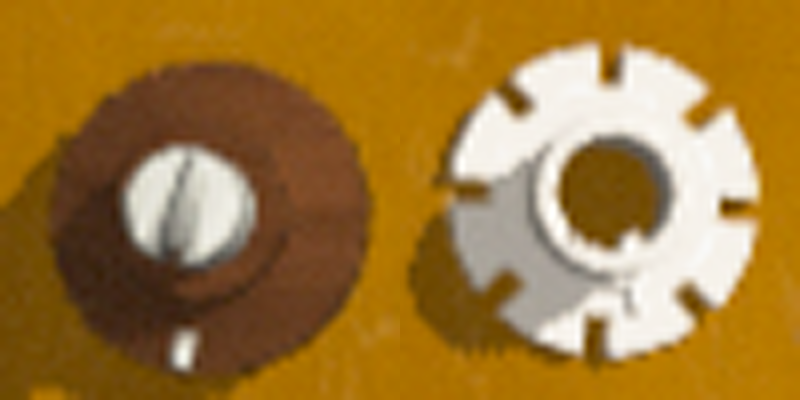

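View pics/c2.png

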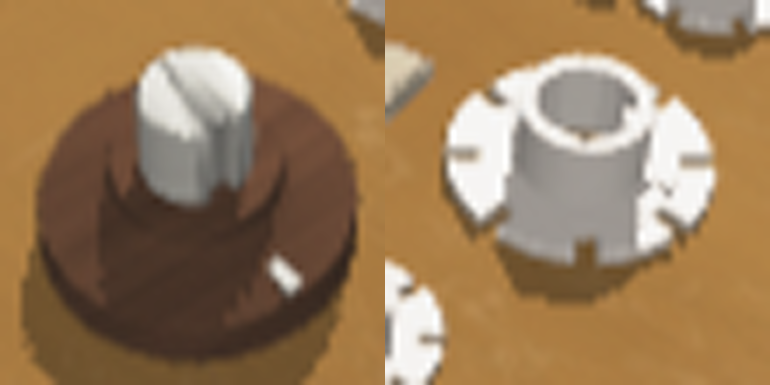

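The crops confirm it: the largest disc is at (287,221), with its tab at crop (628,243) and the bar at (628,295) beyond it. The dark stand has its keyway pointing towards the image bottom at about (178,240), near the lug at (184,350). Next I'll rectify both cameras onto the relevant height planes to measure.

```bash
cat > h.py <<'E'
import cv2,numpy as np
from rig import imaging
def ray(n,u,v,z):
    c=imaging.calibration(n);K,R,t=(np.array(c[k]) for k in("camera_matrix","R","t"))
    d=R.T@np.linalg.solve(K,[u,v,1]);o=-R.T@t
    return o+d*(z-o[2])/d[2]
def rect(n,im,cx,cy,z,half,N):
    # output: column right = -y, row down = -x  (x up)
    c=imaging.calibration(n);K,R,t=(np.array(c[k]) for k in("camera_matrix","R","t"))
    H=K@np.c_[R[:,0],R[:,1],R[:,2]*z+t]
    s=2*half/N
    A=np.array([[0,-s,cx+half],[-s,0,cy+half],[0,0,1]])
    return cv2.warpPerspective(im,H@A,(N,N),flags=cv2.INTER_CUBIC|cv2.WARP_INVERSE_MAP)
E
python3 - <<'E'
from h import *
t=cv2.imread("pics/top0.png");s=cv2.imread("pics/scene0.png")
S=ray("top",160+188/8,200+205/8,.074)
hsv=cv2.cvtColor(t,cv2.COLOR_BGR2HSV)
m=(hsv[...,1]<90).astype(np.uint8);m[:,:262]=0;m[:,312:]=0;m[:196]=0;m[246:]=0
p=cv2.findContours(m,0,1)[0];p=max(p,key=cv2.contourArea);print(cv2.minEnclosingCircle(p))
(u,v),r=cv2.minEnclosingCircle(p);D=ray("top",u,v,.006);print("dia",2*np.linalg.norm(ray("top",u+r,v,.006)-D))
print("S",S,"D",D,"spindle scene",ray("scene",198+195/7,235+88/7,.074),"collar scene",ray("scene",265+(588-385)/7,180+104/7,.036), "collar top cam",ray("top",262+205/8,196+203/8,.036))
row=lambda c,z:np.hstack([rect(n,i,c[0],c[1],z,.04,300) for n,i in(("top",t),("scene",s))])
o=np.vstack([row(S,.074),row(D,.036)])
for x in(150,450):
  for y in(150,450):
    cv2.circle(o,(x,y),71 if y==150 else 101,(0,0,255),1);cv2.circle(o,(x,y),2,(0,0,255),-1)
cv2.imwrite("pics/r1.png",o)
E
```

```text
((286.73529052734375, 220.73529052734375), 19.59359359741211)
dia 0.10939005235122426
S [0.46800017 0.2547743  0.074     ] D [ 0.49272309 -0.02016309  0.006     ] spindle scene [0.46808143 0.25775581 0.074     ] collar scene [ 0.49063668 -0.0192656   0.036     ] collar top cam [ 0.48874396 -0.01889395  0.036     ]
```

View pics/r1.png

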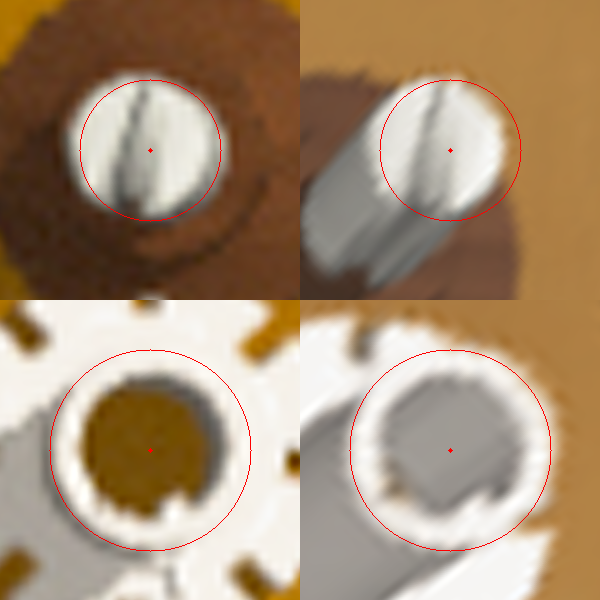

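```bash
R="x"; python3 -m pendant '0 0 0 2.64 -2.34 0 0;0 0 0 2.64 -2.34 0 0;0 0 0 2.64 -2.34 0 0;0 0 0 2.64 -2.34 0 0;0 0 0 2.64 -2.34 0 0;0 0 0 2.64 -2.34 0 0;0 0 0 2.64 -2.34 0 0;0 0 0 2.64 -2.34 0 0;0 0 0 2.64 -2.34 0 0;0 0 0 2.64 -2.34 0 0;0 0 0 2.64 -2.34 0 0;0 0 0 2.64 -2.34 0 0;0 0 0 2.64 -2.34 0 0;0 0 0 2.64 -2.34 0 0;0 0 0 2.64 -2.34 0 0;0 0 0 2.64 -2.34 0 0;0 0 0 2.64 -2.34 0 0;0 0 0 2.64 -2.34 0 0;0 0 0 0 0 0 0;0 0 0 0 0 0 0' 30
python3 -m pendant '0 0 -0.117 0 0 2 0;0 0 -0.117 0 0 2 0;0 0 -0.117 0 0 2 0;0 0 -0.117 0 0 2 0;0 0 -0.117 0 0 2 0;0 0 -0.117 0 0 2 0;0 0 0 0 0 0 0;0 0 0 0 0 0 0'
python3 - <<'E'
from h import *
from rig import robot
o=robot.get_obs();print(o["eef_rot"],o["joint_positions"])
d=np.array([.4927,-.0198,.012])-o["eef_pos"];print("to go tool cm",np.array(o["eef_rot"]).T@d*100)
# disc notch phase, bar direction
t=cv2.imread("pics/top0.png");D=np.array([.4927,-.0198])
for n,u,v in(("top",262+228/8,196+295/8),("scene",265+283/7,180+186/7)):
    q=ray(n,u,v,.008)[:2]-D;print("bar",np.hypot(*q),np.arctan2(-q[1],-q[0]))
for n,u,v in(("top",262+228/8,196+240/8),):
    q=ray(n,u,v,.036)[:2]-D;print("tab",np.hypot(*q),np.arctan2(-q[1],-q[0]))
E
```

```text
time: 1.77
eef_pos: [0.4922, -0.0179, 0.2131]
eef_rot: [[0.974, 0.227, -0.001], [0.227, -0.974, 0.0], [-0.001, -0.0, -1.0]]
wrist_force: [-0.1, -0.8, 0.2]
width: 0.0882
grip_force: 0.0
time: 2.43
eef_pos: [0.4913, -0.0199, 0.0936]
eef_rot: [[0.603, 0.797, -0.002], [0.797, -0.603, 0.0], [-0.001, -0.002, -1.0]]
wrist_force: [-0.4, 0.4, 0.7]
width: 0.0881
grip_force: 0.0
[[ 6.03467644e-01  7.97385484e-01 -1.78694413e-03]
 [ 7.97387131e-01 -6.03467976e-01  4.07919325e-04]
 [-7.53094611e-04 -1.67105237e-03 -9.99998320e-01]] [-2.81749039e-01  4.11256486e-01  1.64075524e+00 -1.18339110e-04
  1.09141084e+00  3.66149228e-01]
to go tool cm [0.09858983 0.11565025 8.1567328 ]
bar 0.03509658656673509 0.31251710768477664
bar 0.03864389248710679 0.2634733170951636
tab 0.017635591134452257 0.40471088206435174
```

```bash
python3 -m pendant '0 0 0 0.1 0.11 2 0;0 0 0 0 0 2 0;0 0 0 0 0 2 0;0 0 0 0 0 1.2 0;0 0 0 0 0 0.6 0;0 0 0 0 0 0.3 0;0 0 0 0 0 0 0'
python3 -m pendant '0 0 0 0 0 0 0.3;0 0 0 0 0 0 0.5;0 0 0 0 0 0 0.6;0 0 0 0 0 0 0.6;0 0 0 0 0 0 0.6;0 0 0 0 0 0 0.6' 25
python3 -m pendant '0 0 0 0 0 -1 0.6;0 0 0 0 0 -2 0.6;0 0 0 0 0 -3 0.6;0 0 0 0 0 -3 0.6;0 0 0 0 0 -3 0.6;0 0 0 0 0 -2 0.6;0 0 0 0 0 0 0.6;0 0 0 0 0 0 0.6'
python3 - <<'E'
from h import *
from rig import robot
o=robot.get_obs();R=np.array(o["eef_rot"]);print(R)
d=np.array([.469,.2573,.2])-o["eef_pos"];print("to go tool cm",R.T@d*100)
im=np.vstack([imaging.camera("top")[90:290,100:400],imaging.camera("scene")[90:290,150:450]])
cv2.imwrite("pics/g1.png",cv2.resize(im,None,fx=1.5,fy=1.5))
E
```

```text
time: 3.02
eef_pos: [0.4938, -0.0193, 0.0133]
eef_rot: [[0.601, 0.799, 0.001], [0.799, -0.601, -0.0], [0.0, 0.001, -1.0]]
wrist_force: [-0.5, 0.2, 0.2]
width: 0.0882
grip_force: 0.0
time: 3.52
eef_pos: [0.4935, -0.019, 0.0128]
eef_rot: [[0.6, 0.8, 0.0], [0.8, -0.6, -0.0], [0.0, 0.0, -1.0]]
wrist_force: [-0.5, -0.9, 0.8]
width: 0.0504
grip_force: 0.0
time: 4.18
eef_pos: [0.4936, -0.019, 0.153]
eef_rot: [[0.6, 0.8, 0.002], [0.8, -0.6, -0.0], [0.001, 0.001, -1.0]]
wrist_force: [-1.0, 0.5, -0.8]
width: 0.0353
grip_force: 0.0
[[ 5.99587339e-01  8.00307896e-01  1.51487961e-03]
 [ 8.00309148e-01 -5.99587404e-01 -4.61124598e-04]
 [ 5.39261078e-04  1.48885648e-03 -9.99998746e-01]]
to go tool cm [ 20.64224528 -18.52513686  -4.71344299]
```

View pics/g1.png

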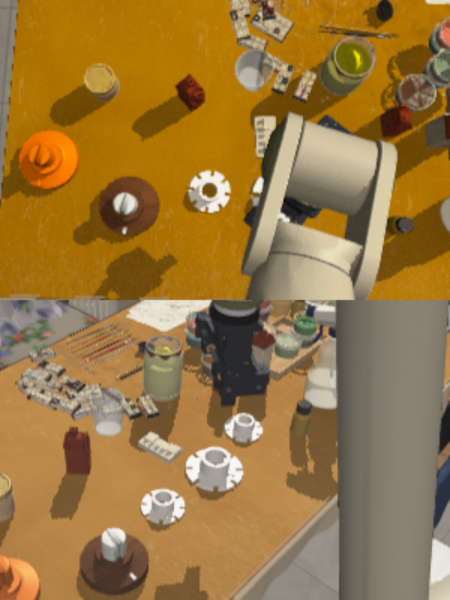

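The fingers shut past 54 mm with no grip force, so the disc wasn't held. In the scene view it is still lying at about (292,202), and the gripper is empty above it. I'll compare the tool's projected position with the image.

Run:
```python
from h import *
from rig import robot
o=robot.get_obs();p=np.array(o["eef_pos"])
a=imaging.camera("scene");b=imaging.camera("top")
for n,im in(("scene",a),("top",b)):
    c=imaging.calibration(n)
    for q in(p,p+[0,0,.019],[.4927,-.0198,.036]):
        x=c["camera_matrix"]@(np.array(c["R"])@q+c["t"]);u=x[:2]/x[2];print(n,u)
        cv2.circle(im,tuple(int(round(k)) for k in u),1,(0,0,255),-1)
print(o["width"],p)
cv2.imwrite("pics/g2.png",cv2.resize(np.hstack([a[80:240,240:390],b[130:290,230:380]]),None,fx=2.6,fy=2.6,interpolation=cv2.INTER_CUBIC))
```

```text
scene [297.53229746 161.50837626]
scene [298.29790121 155.55959161]
scene [293.53683785 194.39508539]
top [293.68378381 216.17693617]
top [294.83984676 215.474372  ]
top [287.97006511 219.91854611]
0.034958097543239045 [ 0.49280819 -0.0188199   0.15146216]
```

View pics/g2.png

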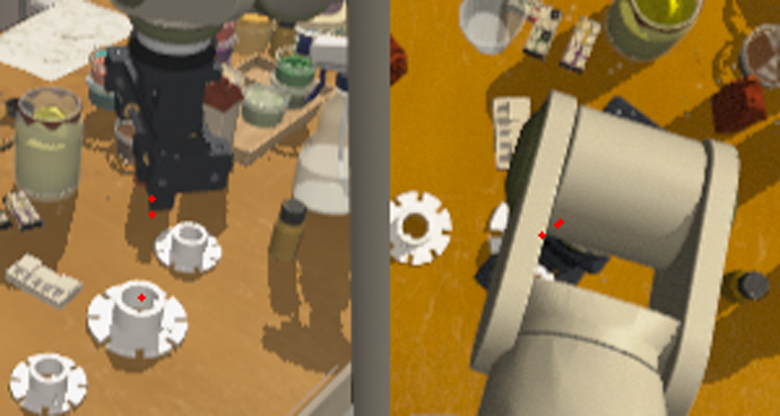

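The gripper is laterally over the disc, but the visible fingertips sit higher than the reported TCP, since the open fingers swing back. They closed just above the collar and the disc is unmoved. I'll go lower, feeling for contact.

```bash
python3 -m pendant '0 0 0 0 0 0 0;0 0 0 0 0 2 0;0 0 0 0 0 3 0;0 0 0 0 0 3 0;0 0 0 0 0 3 0;0 0 0 0 0 2 0;0 0 0 0 0 0.8 0;0 0 0 0 0 0 0;0 0 0 0 0 0 0'
python3 -m pendant '0 0 0 0 0 0.2 0;0 0 0 0 0 0.2 0;0 0 0 0 0 0 0' 
python3 -m pendant '0 0 0 0 0 0.2 0;0 0 0 0 0 0.2 0;0 0 0 0 0 0 0'
```

```text
time: 5.13
eef_pos: [0.4937, -0.019, 0.015]
eef_rot: [[0.6, 0.8, 0.0], [0.8, -0.6, 0.0], [0.0, 0.0, -1.0]]
wrist_force: [-0.1, 0.6, 0.3]
width: 0.0882
grip_force: 0.0
time: 5.38
eef_pos: [0.4938, -0.019, 0.0112]
eef_rot: [[0.6, 0.8, 0.001], [0.8, -0.6, -0.0], [0.0, 0.001, -1.0]]
wrist_force: [-0.1, -1.1, 0.1]
width: 0.0882
grip_force: 0.0
time: 5.63
eef_pos: [0.4934, -0.019, 0.0065]
eef_rot: [[0.6, 0.8, -0.0], [0.8, -0.6, 0.0], [-0.0, -0.0, -1.0]]
wrist_force: [-0.9, 0.2, -0.5]
width: 0.0878
grip_force: 0.0
```

Run:
```python
from h import *
a=imaging.camera("scene");b=imaging.camera("top")
cv2.imwrite("pics/g3.png",cv2.resize(np.hstack([a[140:240,240:340],b[160:260,230:330]]),None,fx=4,fy=4,interpolation=cv2.INTER_CUBIC))
```

```text
(no output)
```

View pics/g3.png

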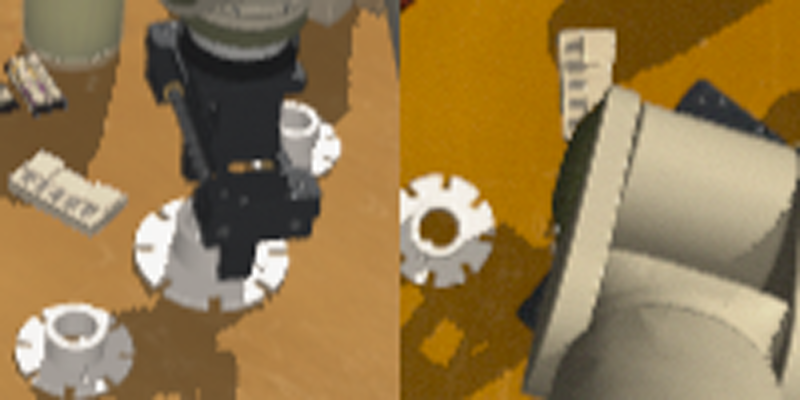

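The near finger now stands in front of the collar, with its tip low at crop (237,275), so the sideways position is right. Closing.

```bash
python3 -m pendant '0 0 0 0 0 0 0.5;0 0 0 0 0 0 0.5;0 0 0 0 0 0 0.5;0 0 0 0 0 0 0.5;0 0 0 0 0 0 0.5;0 0 0 0 0 0 0.5;0 0 0 0 0 0 0.5;0 0 0 0 0 0 0.5' 25
```

```text
time: 6.4
eef_pos: [0.4935, -0.019, 0.0067]
eef_rot: [[0.6, 0.8, 0.0], [0.8, -0.6, -0.0], [0.0, 0.0, -1.0]]
wrist_force: [0.7, 0.6, -0.3]
width: 0.0522
grip_force: 25.0
```

```bash
python3 -m pendant '0 0 0 0 0 -0.5 0.5;0 0 0 0 0 -1 0.5;0 0 0 0 0 -1.5 0.5;0 0 0 0 0 -2 0.5;0 0 0 0 0 -2 0.5;0 0 0 0 0 -2 0.5;0 0 0 0 0 -2 0.5;0 0 0 0 0 -2 0.5;0 0 0.0833 0 0 -1 0.5;0 0 0.0833 0 0 -0.5 0.5;0 0 0.0833 0 0 0 0.5;0 0 0 0 0 0 0.5;0 0 0 0 0 0 0.5'
python3 -m pendant '0 0 0 0.8 -1.16 0 0.5;0 0 0 1.55 -2.31 0 0.5;0 0 0 1.55 -2.31 0 0.5;0 0 0 1.55 -2.31 0 0.5;0 0 0 1.55 -2.31 0 0.5;0 0 0 1.55 -2.31 0 0.5;0 0 0 1.55 -2.31 0 0.5;0 0 0 1.55 -2.31 0 0.5;0 0 0 1.55 -2.31 0 0.5;0 0 0 1.55 -2.31 0 0.5;0 0 0 0.75 -1.15 0 0.5;0 0 0 0 0 0 0.5;0 0 0 0 0 0 0.5'
python3 - <<'E'
from h import *
from rig import robot
o=robot.get_obs();R=np.array(o["eef_rot"]);p=np.array(o["eef_pos"])
disc=p-.0011*R[:,0]
print(o["grip_force"],o["joint_positions"][5],"to go tool cm",R.T@(np.array([.469,.2573,.13])-disc)*100)
a=imaging.camera("scene")
zc=p[2]-.0067
for n in("scene",):
    c=imaging.calibration(n)
    for r,z in((.054,0),(.027,.036)):
        for th in np.linspace(0,6.28,40):
            q=np.array([disc[0]+r*np.cos(th),disc[1]+r*np.sin(th),zc+z]);x=c["camera_matrix"]@(np.array(c["R"])@q+c["t"]);u=(x[:2]/x[2]-[170,130])*5
            if th==0:
                a=cv2.resize(a[130:250,170:300],None,fx=5,fy=5,interpolation=cv2.INTER_CUBIC)
            cv2.circle(a,tuple(int(k) for k in u),1,(0,0,255),-1)
cv2.imwrite("pics/g4.png",a)
E
```

```text
time: 7.48
eef_pos: [0.4931, -0.0189, 0.1516]
eef_rot: [[0.777, 0.629, -0.001], [0.629, -0.777, 0.0], [-0.0, -0.0, -1.0]]
wrist_force: [0.5, 0.8, -1.7]
width: 0.0524
grip_force: 25.0
time: 8.57
eef_pos: [0.4689, 0.2583, 0.1512]
eef_rot: [[0.777, 0.63, -0.001], [0.63, -0.777, -0.001], [-0.001, -0.0, -1.0]]
wrist_force: [-0.8, 0.0, -1.0]
width: 0.0522
grip_force: 25.0
24.99985411108355 1.1721704586802721 to go tool cm [0.05439064 0.08562247 2.12470965]
```

View pics/g4.png

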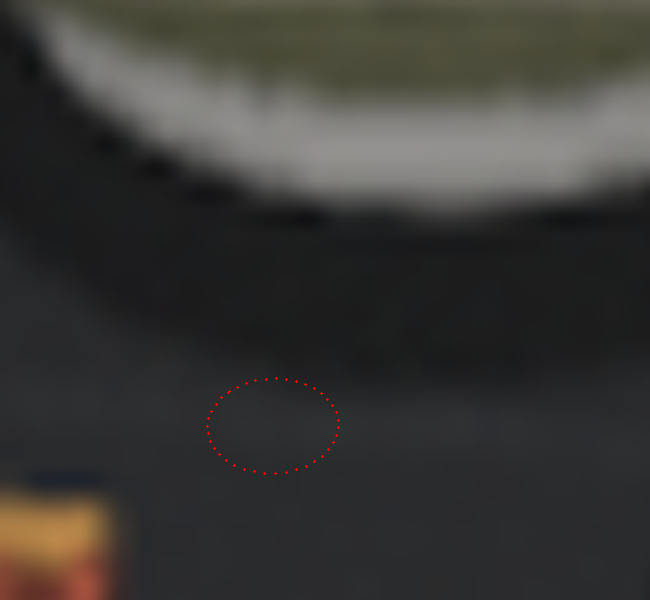

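The gripper hides the disc in this view, so I'll go on by force. Expected TCP heights: spindle entry about 0.081, riding 0.057, home 0.047.

```bash
python3 -m pendant '0 0 0 0.05 0.08 1 0.5;0 0 0 0 0 1.5 0.5;0 0 0 0 0 1.5 0.5;0 0 0 0 0 1.2 0.5;0 0 0 0 0 0.6 0.5;0 0 0 0 0 0.4 0.5;0 0 0 0 0 0 0.5;0 0 0 0 0 0 0.5'
python3 -m pendant '0 0 0 0 0 0.3 0.5;0 0 0 0 0 0.3 0.5;0 0 0 0 0 0.2 0.5;0 0 0 0 0 0 0.5' 
python3 -m pendant '0 0 0 0 0 0.2 0.5;0 0 0 0 0 0.2 0.5;0 0 0 0 0 0 0.5'
```

```text
time: 9.28
eef_pos: [0.4705, 0.2576, 0.0899]
eef_rot: [[0.779, 0.627, 0.0], [0.627, -0.779, 0.0], [0.0, 0.0, -1.0]]
wrist_force: [-1.2, 0.1, -0.9]
width: 0.0521
grip_force: 25.0
time: 9.62
eef_pos: [0.47, 0.2578, 0.0813]
eef_rot: [[0.779, 0.627, -0.001], [0.627, -0.779, -0.0], [-0.001, -0.0, -1.0]]
wrist_force: [0.1, -0.8, -1.2]
width: 0.0524
grip_force: 25.0
time: 9.87
eef_pos: [0.4701, 0.2579, 0.0773]
eef_rot: [[0.779, 0.627, -0.0], [0.627, -0.779, -0.0], [-0.0, -0.0, -1.0]]
wrist_force: [0.5, 0.4, -1.6]
width: 0.0522
grip_force: 25.0
```

Already below the entry height with no contact, so the disc is going over the bevel. Continuing in small steps.

```bash
python3 -m pendant '0 0 0 0 0 0.2 0.5;0 0 0 0 0 0.2 0.5;0 0 0 0 0 0 0.5'|egrep 'pos|wri'
python3 -m pendant '0 0 0 0 0 0.2 0.5;0 0 0 0 0 0.2 0.5;0 0 0 0 0 0 0.5'|egrep 'pos|wri'
python3 -m pendant '0 0 0 0 0 0.2 0.5;0 0 0 0 0 0.2 0.5;0 0 0 0 0 0 0.5'|egrep 'pos|wri'
```

```text
eef_pos: [0.4701, 0.2578, 0.0733]
wrist_force: [0.9, 1.1, -2.3]
eef_pos: [0.4701, 0.2578, 0.0693]
wrist_force: [0.7, 1.8, -2.5]
eef_pos: [0.4701, 0.2578, 0.0653]
wrist_force: [0.9, 1.4, -2.8]
```

```bash
python3 -m pendant '0 0 0 0 0 0.2 0.5;0 0 0 0 0 0.2 0.5;0 0 0 0 0 0 0.5'|egrep 'pos|wri'
python3 -m pendant '0 0 0 0 0 0.1 0.5;0 0 0 0 0 0.1 0.5;0 0 0 0 0 0 0.5'|egrep 'pos|wri'
python3 -m pendant '0 0 0 0 0 0.1 0.5;0 0 0 0 0 0 0.5'|egrep 'pos|wri'
python3 -m pendant '0 0 0 0 0 0.1 0.5;0 0 0 0 0 0 0.5'|egrep 'pos|wri'
```

```text
eef_pos: [0.4701, 0.2579, 0.0613]
wrist_force: [1.6, 1.3, -1.4]
eef_pos: [0.4702, 0.2579, 0.0595]
wrist_force: [0.1, 1.5, -1.7]
eef_pos: [0.4702, 0.2579, 0.0586]
wrist_force: [0.2, 2.4, -1.2]
eef_pos: [0.4702, 0.2578, 0.0575]
wrist_force: [0.1, 2.7, -1.1]
```

```bash
python3 -m pendant '0 0 0 0.03 -0.04 0.1 0.5;0 0 0 0 0 0 0.5'|egrep 'pos|wri'
python3 -m pendant '0 0 0 0 0 0.1 0.5;0 0 0 0 0 0 0.5'|egrep 'pos|wri'
python3 -m pendant '0 0 0 0 0 0.05 0.5;0 0 0 0 0 0 0.5'|egrep 'pos|wri'
```

```text
eef_pos: [0.4703, 0.2583, 0.0566]
wrist_force: [0.1, 0.9, -0.3]
eef_pos: [0.4705, 0.2584, 0.0561]
wrist_force: [0.2, 2.2, 3.8]
eef_pos: [0.4706, 0.2585, 0.0559]
wrist_force: [0.5, 1.4, 6.8]
```

The disc touches down at TCP 0.0565 (riding, as predicted) with about 8 N. Now I'll turn it under that pressure.

```bash
python3 -m pendant '0 0 0.03 0 0 0 0.5;0 0 0.03 0 0 0 0.5;0 0 0 0 0 0 0.5'|egrep 'pos|wri'
python3 -m pendant '0 0 0.03 0 0 0 0.5;0 0 0.03 0 0 0 0.5;0 0 0 0 0 0 0.5'|egrep 'pos|wri'
python3 -m pendant '0 0 0.03 0 0 0 0.5;0 0 0.03 0 0 0 0.5;0 0 0 0 0 0 0.5'|egrep 'pos|wri'
```

```text
eef_pos: [0.4707, 0.2585, 0.0558]
wrist_force: [0.4, 0.1, 6.0]
eef_pos: [0.4707, 0.2585, 0.0557]
wrist_force: [1.1, 0.4, 4.9]
eef_pos: [0.4707, 0.2584, 0.0556]
wrist_force: [1.3, 0.9, 5.0]
```

```bash
python3 -m pendant '0 0 0.03 0 0 0.02 0.5;0 0 0.03 0 0 0 0.5;0 0 0 0 0 0 0.5'|egrep 'pos|wri'
python3 -m pendant '0 0 0.03 0 0 0 0.5;0 0 0.03 0 0 0 0.5;0 0 0 0 0 0 0.5'|egrep 'pos|wri'
python3 -m pendant '0 0 0.03 0 0 0 0.5;0 0 0.03 0 0 0 0.5;0 0 0 0 0 0 0.5'|egrep 'pos|wri'
```

```text
eef_pos: [0.4706, 0.2584, 0.0553]
wrist_force: [1.5, 0.4, 4.1]
eef_pos: [0.4699, 0.2585, 0.0545]
wrist_force: [0.8, 2.2, -1.6]
eef_pos: [0.4698, 0.2582, 0.0545]
wrist_force: [0.1, 0.3, -1.3]
```

The push vanished and the tool sank to 0.0545, right at the predicted angle, so the tab is at the keyway. I'll lower gently to make sure it has sunk 2 mm or more.

```bash
python3 -m pendant '0 0 0 0 0 0.1 0.5;0 0 0 0 0 0 0.5'|egrep 'pos|wri'
python3 -m pendant '0 0 0 0 0 0.1 0.5;0 0 0 0 0 0 0.5'|egrep 'pos|wri'
```

```text
eef_pos: [0.4699, 0.2582, 0.0535]
wrist_force: [1.1, 0.7, -1.2]
eef_pos: [0.4699, 0.2582, 0.0526]
wrist_force: [0.5, 0.8, -2.2]
```

The tab is about 4 mm into the keyway with no resistance. I'll go down a little further, then release and lift away.

```bash
python3 -m pendant '0 0 0 0 0 0.1 0.5;0 0 0 0 0 0.1 0.5;0 0 0 0 0 0 0.5'|egrep 'pos|wri'
python3 -m pendant '0 0 0 0 0 0.1 0.5;0 0 0 0 0 0.1 0.5;0 0 0 0 0 0 0.5'|egrep 'pos|wri'
python3 -m pendant '0 0 0 0 0 0 0.4;0 0 0 0 0 0 0.3;0 0 0 0 0 0 0.15;0 0 0 0 0 0 0;0 0 0 0 0 0 0;0 0 0 0 0 0 0;0 0 0 0 0 0 0;0 0 0 0 0 0 0'
```

```text
eef_pos: [0.47, 0.2583, 0.0507]
wrist_force: [-0.6, 0.1, -1.6]
eef_pos: [0.4701, 0.2583, 0.0487]
wrist_force: [-0.2, 0.6, -0.8]
time: 14.95
eef_pos: [0.4702, 0.2583, 0.049]
eef_rot: [[0.95, 0.313, 0.0], [0.313, -0.95, 0.0], [0.0, -0.0, -1.0]]
wrist_force: [0.4, -0.4, -0.3]
width: 0.0883
grip_force: 0.0
```

```bash
python3 -m pendant '0 0 0 0 0 -0.5 0;0 0 0 0 0 -1 0;0 0 0 0 0 -2 0;0 0 0 0 0 -3 0;0 0 0 0 0 -3 0;0 0 0 0 0 -3 0;0 0 0 0 0 -3 0;0 0 0 0 3 0 0;0 0 0 0 3 0 0;0 0 0 0 3 0 0;0 0 0 0 3 0 0;0 0 0 0 3 0 0;0 0 0 0 3 0 0;0 0 0 0 3 0 0;0 0 0 0 3 0 0;0 0 0 0 3 0 0;0 0 0 0 3 0 0;0 0 0 0 3 0 0;0 0 0 0 0 0 0;0 0 0 0 0 0 0'|egrep 'time|pos|wri'
python3 - <<'E'
from h import *
t=imaging.camera("top");s=imaging.camera("scene")
r=lambda a:cv2.resize(a,(400,400),interpolation=cv2.INTER_CUBIC)
cv2.imwrite("pics/f1.png",np.hstack([r(t[200:250,160:210]),r(s[225:290,193:258])]))
hsv=cv2.cvtColor(t,cv2.COLOR_BGR2HSV)
m=(hsv[...,1]<90).astype(np.uint8);m[:,:155]=0;m[:,215:]=0;m[:195]=0;m[255:]=0
p=max(cv2.findContours(m,0,1)[0],key=cv2.contourArea);(u,v),q=cv2.minEnclosingCircle(p)
for z in(.046,.056):
    D=ray("top",u,v,z);print(z,D,2*np.linalg.norm(ray("top",u+q,v,z)-D))
E
```

```text
time: 16.62
eef_pos: [0.5734, -0.0562, 0.2045]
wrist_force: [-0.4, 0.1, 0.0]
0.046 [0.467562   0.25695986 0.046     ] 0.1102413194273788
0.056 [0.46701785 0.25538469 0.056     ] 0.10910544997739614
```

View pics/f1.png

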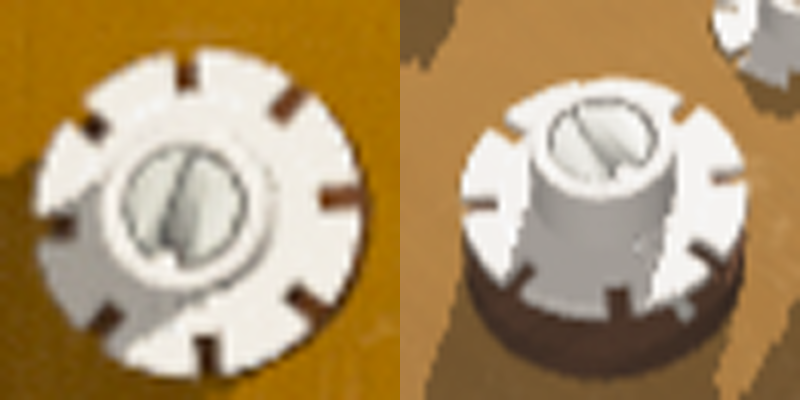

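The spindle's end is nearly flush with the collar top at crop (187,205), the tab sits in the keyway at (172,258), and the disc lies level over the foot. It is home and the arm is clear.

```bash
python3 -c "
from rig import robot
print(robot.job_done())"
```

```text
the job is handed in; nothing more can be done
None
```

The brush disc appears fully home and flat on the dark stand, with its tab in the keyway. I handed the job in at about 17 s: wrist push during the fit stayed under 10 N, the jar, house and bottle were not touched, and the judge returned no verdict.

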